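# Get the ball out of the ball-run toy

### The arm

A 6-joint arm with a two-finger parallel gripper is mounted at the origin on the work surface. World frame = base frame: x ahead of the robot, y to its left, z up, the work surface at z = 0. Lengths are in mm, angles in rad, forces in N, time in s.
With the tool pointing down it reaches from about 350 to 875 mm from the base axis. Payload 4.2 kg.
Tool frame: the origin (TCP) lies at the very end of the fingers, on their centre line; the grasp point (between the pads) lies 19 mm behind it; z points along the fingers, y is the line along which they close (so a half turn about z gives the same grasp; the last joint's range is limited). The gripper opens to 85 mm and grips with 20 to 120 N. Pads are 22 mm wide; open, the fingers measure 114 mm over their backs; the gripper's body (76 mm by 85 mm) begins 54 mm behind the grasp point. The pads swing forward as they close: fully open they stand 13 mm farther back than shut.
Start: joints at [-0.948, 0.385, 0.008, 0, -1.194, -0.259], TCP at [222.407, -584.067, 231.312] pointing down, gripper open.
Joint ranges: [-3.14, 3.14], [-1.21, 2.06], [-1.07, 1.41], [-3.16, 2.05], [-2.99, -0.16], [-3.1, 3.1]. Speed limits (rad/s): [2.79, 2.79, 3.14, 3.14, 3.14, 3.14].

### API

Orientations are given as a unit quaternion [x, y, z, w].
In Python, from bench import arm, optics gives the robot as it stands. The module is installed in compiled form; this text tells all that it offers.
- The arm moves only by the tool step_arm, never from a script. Its argument "motion" is a list of rows, each an object with "dr": the turn, a rotation vector about the tool's x, y, z in units of 8 degrees (1.0 is 8 degrees), a list of three; "slide": the shift along the tool's x, y, z in mm, a list of three; "jaw": the finger opening in mm, from 0 to 85.4. A call has exactly 8 rows; each row is the pose to reach, as a shift and turn from the pose commanded when the call began, along the tool's axes at that moment; what a row does not reach only later rows make up. A row lasts 1/8 s, in which the tool goes at most 62.5 mm and 10.7 degrees, less where a joint would pass 70% of its speed; a pose out of reach is approached as far as the arm can. A call with a gripper value outside its range is refused whole. The fingers move at their own pace and stop on an object; the grip force is fixed at half the most. Time passes only in rows, so rows that repeat a pose let the fingers close, or fill a call up. It gives the time, the measured TCP pose, the force, the opening and the grip force at its end, in the units of the state.
- arm.read_state(): the state, without advancing time (a new reading comes with each control period).
- optics.get_image(name): name is "side" or "top" or "wrist"; returns the picture (420x560x3 uint8, blue, green, red); there is no depth.
- optics.camera_info(name): a dict with "camera_matrix" (3x3 intrinsics, pixels), "view" (4x4, takes a point from world to camera coordinates); the wrist camera has in their place "T_tool_cam" (4x4, takes a point from camera to tool coordinates, whose origin is the TCP and whose axes are the flange's). Camera axes: x right, y up, looking along -z (the intrinsics and any distortion apply to the point x, -y, -z); pixel columns grow to the right and rows downward; lengths in mm; the calibration is good to about 2 mm. A picture is of the moment at which its call begins: read the wrist's pose just before it. camera_info takes no time and is no camera call.
- arm.job_done(): hands the job in; it is judged then, once.
The state is a dict: "clock": time; "joints": joint angles; "joint_vel": joint speeds; "joint_efforts": joint torques, N m; "position": TCP position; "ee_rot": TCP orientation; "contact_force": force on the tool from outside, world axes, zero at the start; "wrist_torque": the same for the moment, N m; "gripper_width": finger opening in mm; "grasp_force": force on a finger pad.
Only numpy, scipy, OpenCV 4.12 (cv2) and the standard library are available. Lean on these libraries where they do the work, as an engineer would, in place of code of your own. Each camera call takes 0.05 s, during which the arm holds its last target. There are 200 camera calls.

### The job

Get the orange ball out of the ball-run toy and put it in the blue bowl: press the red release tab in so that the yellow cover springs up, swing the cover right over until it stays open by itself, push the ball along the curved track until it settles in the hollow at the track's exit, then lift it out and set it down in the bowl without dropping it. Leave the cover open and do not disturb the candle, mug, book and remotes.

Things in the scene. Friction and masses are not known exactly. Their poses are not given: they have to be found in the camera images.
- toy: ball-run toy, immovable: blue base plate 228 (x) by 275 (y) by 10 mm, with a white track block 64.5 mm high on it. Origin on the table under its middle; x points from the tab side to the cover's hinge side, y left, z up (the world's at yaw 0). All 'toy (x, y, z)' are in this frame, in mm. In front of the tab, and around the hollow, there is only the base plate
- track_start (a point): middle of the track's closed end, on its floor, at toy (30, 128, 10). From here the track's centre line runs straight in toy -y for 128 mm, under the cover, to (30, 0). The track is a channel 60 mm wide, its floor at z = 10; rails over it (z = 59.5 to 64.5) leave a slot 44 mm wide: too narrow for the ball to come out, wide enough for shut fingers
- bend_center (a point): centre of the track's bend, on the base plate, at toy (-50, 0, 10): the track's centre line follows a quarter circle of radius 80 mm about it, from toy (30, 0) to (-50, -80), where it heads in -x and walls and rails end. The exit hollow lies 38 mm further in -x. Pushed hard against the outer wall the ball can wedge: push it along the track
- release_tab (a joint): travel of the red release tab, in m: 0 out, 0.008 fully in; it moves in the toy's +x direction against a spring (3 N at first, 7 N fully in) and springs back. From about 0.005 it lets go of the cover
- tab_face (a point): centre of the outer face of the red tab, a block 36 mm wide (y) and 22 mm high, whose face looks to the toy's -x and stands 20 mm out from the white front wall; at toy (-56, 100, 42) when out. Push it towards the toy's +x
- cover (a joint): angle of the yellow cover, rad: 0 shut. Once released a spring lifts it to about 0.46 (front edge raised 53 mm), where it waits; it turns freely to its stop at 1.95 and stays there by its own weight once past upright (1.57)
- cover_hinge (a point): point on the hinge line, at toy (88, 45, 71.5); the line runs along toy y. The cover is a plate 120 mm from hinge to front edge, toy y = 2 to 134, 6 mm thick, 0.12 kg. A latch hook 14 mm wide hangs 19 mm below it near the front edge at y = 100; on its top, 17 mm behind the front edge, is a rib 40 mm wide (y = 25 to 65), 10 thick, 14 high
- cover_front_edge (a point): middle of the thickness of the cover's front (free) edge at toy y = 45; 120 mm from the hinge; at toy (-32, 45, 71.5) when shut
- ball_center (a point): centre of the orange ball, diameter 56 mm, 0.04 to 0.085 kg, smooth plastic, which rolls. It starts on the straight part of the track under the cover, at toy x = 30, y = 28 to 48, z = 38
- exit_hollow (a point): centre of the square hollow (36 mm wide, open top) at the track's exit, at the level of the base plate's top (10 mm above the table). The ball settles in it with its centre 21 mm above this point. A guard 12 mm high stands 36 mm beyond it in toy -x; to both sides in y there is only the base plate
- bowl_in (a point): centre of the inner floor of the blue bowl, 6 mm above the table; the bowl has a rim radius of 78 mm, stands 42 mm high, and has a flat inner floor of about 30 mm radius. The bowl is loose, 0.4 kg
- candle: amber candle jar, 80 mm across, 76 mm high; origin under its middle. Leave alone
- mug: white mug, 80 mm across, 90 mm high; origin under its middle. Leave alone
- book: red book, 116 by 171 mm, 32 mm thick; origin under its middle. Leave alone
- remote_black: black remote control, 46 by 170 (y) by 18 mm; origin under its middle. Leave alone
- remote_grey: grey remote control, 46 by 170 (y) by 18 mm; origin under its middle. Leave alone
There are look-alikes about, which are no part of the job. Of the things shaped like the part that bears bowl_in, the blue one is meant.

How it is judged:
By the outcome, as a careful person would: the job done as asked, in the order asked, and still so for the second after the job is handed in, with the robot touching nothing.
It also fails if it takes over 67 s, if anything falls off the work surface, if the arm or the gripper's body presses on something with over 40 N, if the wrist force passes 120 N, or if a joint passes its speed limit or range.

## Working session

There is one attempt and no reset: what is moved stays moved. The work goes in short steps, Python scripts to look and compute and a tool call to move; the robot and the scene stay as the last step left them, time stands still between calls to the robot, and variables do not carry over. Pictures are saved under pics/ and viewed, at most 10 in all, crops included, and the job is handed in when it is done.

Besides the shell and the picture viewer there is one more tool, called as name([rows], argument=value, ...), one row to a line, values as JSON. step_arm: Moves the arm, as the interface text tells. Its arguments: {"type":"object","properties":{"motion":{"type":"array","items":{"type":"object","properties":{"dr":{"type":"array","items":{"type":"number"}},"slide":{"type":"array","items":{"type":"number"}},"jaw":{"type":"number"}}}}},"required":["motion"]}

```bash
mkdir -p pics
python3 - <<'E'
from bench import arm, optics
import cv2, numpy as np
s=arm.read_state(); print({k:s[k] for k in('clock','position','ee_rot','gripper_width')})
for n in('top','side'):
    cv2.imwrite(f'pics/{n}0.png',optics.get_image(n)); i=optics.camera_info(n); print(n,i)
print(optics.camera_info('wrist'))
E
```

```text
{'clock': 0.0, 'position': array([ 222.20276247, -583.53300177,  230.20941544]), 'ee_rot': array([-1.80803307e-01,  9.83518639e-01,  1.08900164e-03, -2.53167274e-04]), 'gripper_width': 85.48421666796195}
top {'camera_matrix': array([[451.71026521,   0.        , 273.0999766 ],
       [  0.        , 451.71026521, 211.75677312],
       [  0.        ,   0.        ,   1.        ]]), 'view': array([[-2.02313266e-02, -9.99792251e-01, -2.47949323e-03,
         6.36891011e+01],
       [ 9.76746281e-01, -2.02943018e-02,  2.13435807e-01,
        -4.84376424e+02],
       [-2.13441785e-01,  1.89625373e-03,  9.76953944e-01,
        -1.26137788e+03],
       [ 0.00000000e+00,  0.00000000e+00,  0.00000000e+00,
         1.00000000e+00]])}
side {'camera_matrix': array([[418.1628281 ,   0.        , 279.35185659],
       [  0.        , 418.1628281 , 210.03793116],
       [  0.        ,   0.        ,   1.        ]]), 'view': array([[ 9.92077150e-01, -1.23861297e-01,  2.10073112e-02,
        -4.71139613e+02],
       [ 6.00883300e-02,  6.14673742e-01,  7.86489404e-01,
        -1.23766934e+02],
       [-1.10328240e-01, -7.78995873e-01,  6.17246393e-01,
        -1.23757593e+03],
       [ 0.00000000e+00,  0.00000000e+00,  0.00000000e+00,
         1.00000000e+00]])}
{'camera_matrix': array([[346.99752213,   0.        , 278.99082351],
       [  0.        , 346.99752213, 211.15229794],
       [  0.        ,   0.        ,   1.        ]]), 'T_tool_cam': array([[-2.79145996e-04,  9.55094725e-01,  2.96300505e-01,
         7.47421173e+01],
       [ 9.99999898e-01,  1.61348444e-04,  4.22013861e-04,
         2.05777733e-01],
       [ 3.55255587e-04,  2.96300592e-01, -9.55094672e-01,
        -1.42167232e+02],
       [ 0.00000000e+00,  0.00000000e+00,  0.00000000e+00,
         1.00000000e+00]])}
```

View pics/top0.png

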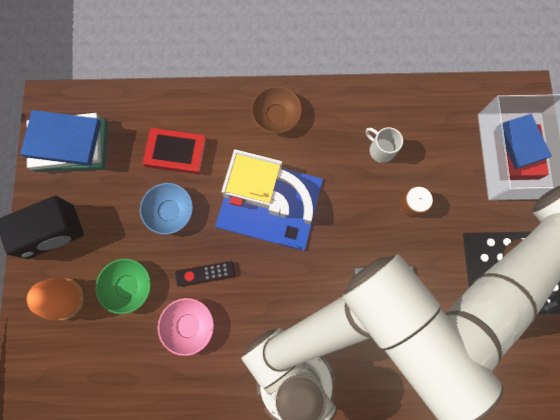

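View pics/side0.png

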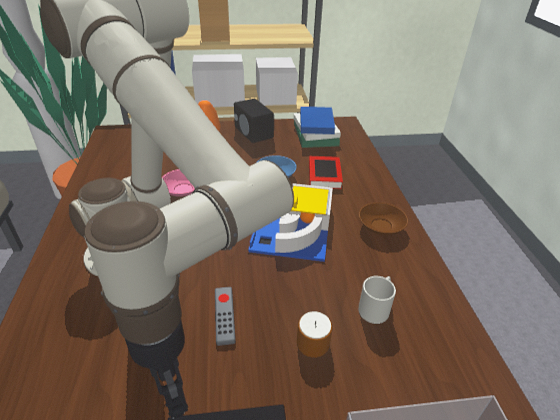

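Top: toy with cover at (253,178), tab (236,200), hollow (291,232). Bowl candidates: blue (166,209), green (123,287), pink (186,327), brown (277,111). I choose the blue one. The orange thing at (55,299) is a decoy, since the real ball is under the cover.

```bash
cat > h.py <<'E'
from bench import arm, optics
import cv2, numpy as np
from scipy.spatial.transform import Rotation as R
from scipy.optimize import least_squares
def proj(n,P):
    i=optics.camera_info(n); P=np.atleast_2d(P); c=P@i['view'][:3,:3].T+i['view'][:3,3]
    K=i['camera_matrix']; return np.c_[K[0,0]*c[:,0]/-c[:,2]+K[0,2], K[1,1]*-c[:,1]/-c[:,2]+K[1,2]]
def toyw(p,P):
    P=np.atleast_2d(P).astype(float); c,s=np.cos(p[2]),np.sin(p[2])
    return np.c_[p[0]+c*P[:,0]-s*P[:,1], p[1]+s*P[:,0]+c*P[:,1], P[:,2]]
def back(n,uv,z):
    return least_squares(lambda q: proj(n,[q[0],q[1],z])[0]-uv,[450,0]).x
E
python3 - <<'E'
from h import *
im=cv2.imread('pics/top0.png')
h=cv2.cvtColor(im,cv2.COLOR_BGR2HSV)
def mask(lo,hi,x0,y0,x1,y1):
    m=np.zeros(im.shape[:2],np.uint8); m[y0:y1,x0:x1]=cv2.inRange(h,lo,hi)[y0:y1,x0:x1]; return m
mt=mask((105,150,60),(130,255,255),205,140,335,260)
H=cv2.convexHull(np.argwhere(mt)[:,::-1].astype(np.int32)); print('blue',cv2.approxPolyDP(H,3,True)[:,0].tolist())
my=mask((20,150,120),(35,255,255),205,140,335,260)
H=cv2.convexHull(np.argwhere(my)[:,::-1].astype(np.int32)); print('yel',cv2.approxPolyDP(H,3,True)[:,0].tolist())
mr=mask((0,150,90),(8,255,255),222,188,250,212); print('red',np.argwhere(mr)[:,::-1].mean(0))
mb=mask((95,80,60),(120,255,255),135,180,197,240)
bh=cv2.convexHull(np.argwhere(mb)[:,::-1].astype(np.int32)); print('bowl',cv2.minEnclosingCircle(bh),back('top',cv2.minEnclosingCircle(bh)[0],42))
c=im[130:270,130:340]; cv2.imwrite('pics/c1.png',cv2.resize(c,None,fx=3.8,fy=3.8,interpolation=cv2.INTER_CUBIC))
E
```

```text
blue [[321, 179], [303, 249], [216, 226], [224, 199], [302, 174]]
yel [[277, 171], [268, 196], [250, 193]]
red [235.78378378 200.98648649]
bowl ((165.642333984375, 207.8430633544922), 26.4221248626709) [506.18000021 369.26494697]
```

View pics/c1.png

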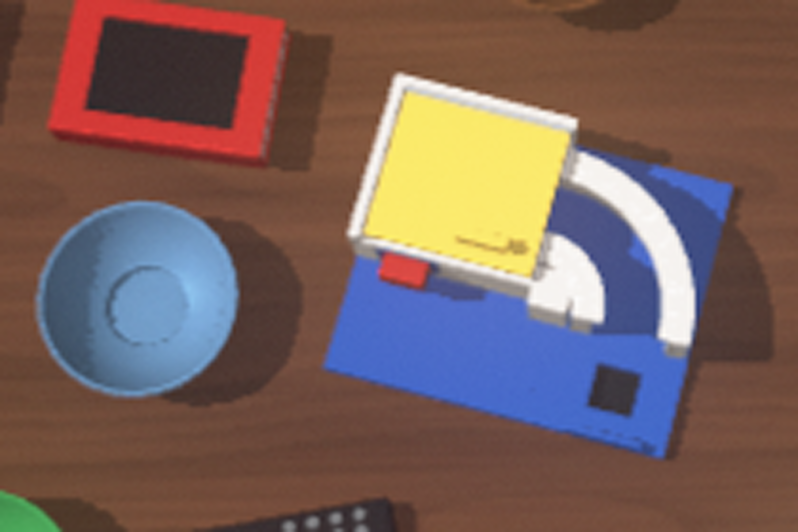

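The crop confirms it: blue bowl rim centre at crop (138,298) and floor at (148,306). The toy corners, cover corners and hollow (613,391) are all clear. Next I fit the toy pose.

Run:
```python
from h import *
T=np.array([[-32,134,74.5],[-32,2,74.5],[88,134,74.5],[88,2,74.5],[-114,137.5,10],[-114,-137.5,10],[114,-137.5,10],[-88,-80,10]])
U=np.array([[362,238],[530,278],[404,92],[570,130],[325,367],[665,458],[732,186],[613,391]])/3.8+130
r=least_squares(lambda p:(proj('top',toyw(p,T))-U).ravel(),[480,150,-.25],x_scale=[1,1,.01],loss='soft_l1'); p=r.x
print('toy',p,'\n',(proj('top',toyw(p,T))-U).round(1))
np.save('toy.npy',p)
print('bowl rim',back('top',np.array([138,298])/3.8+130,42),'floor',back('top',np.array([148,306])/3.8+130,6))
for n,q in dict(tab=(-56,100,42),edge=(-32,45,71.5),ball=(30,38,38),start=(30,128,10),bend=(30,0,10),hollow=(-88,-80,31)).items():
  w=toyw(p,q)[0]; print(n,w.round(1),np.hypot(*w[:2]).round())
s=arm.read_state(); print(R.from_quat(s['ee_rot']).as_matrix().round(4))
# side check
print(proj('side',toyw(p,T)).round(0).tolist())
```

```text
toy [ 5.31562869e+02  5.60580288e+01 -3.01509584e-01] 
 [[-1.  -0.2]
 [-1.3  1.6]
 [ 0.2  0.3]
 [-0.3  2.1]
 [ 1.7 -3.5]
 [ 1.1 -2. ]
 [ 3.  -1.8]
 [-1.6  1.9]]
bowl rim [504.39561633 367.23205237] floor [506.03856746 367.74552764]
tab [507.8 168.2  42. ] 535.0
edge [514.4 108.5  71.5] 526.0
ball [571.5  83.4  38. ] 578.0
start [598.2 169.4  10. ] 622.0
bend [560.2  47.1  10. ] 562.0
hollow [423.8   5.8  31. ] 424.0
[[-9.346e-01 -3.557e-01 -8.000e-04]
 [-3.557e-01  9.346e-01  1.800e-03]
 [ 1.000e-04  2.000e-03 -1.000e+00]]
[[292.0, 184.0], [286.0, 208.0], [328.0, 189.0], [324.0, 213.0], [268.0, 196.0], [250.0, 250.0], [327.0, 261.0], [263.0, 238.0]]
```

Run:
```python
from h import *
T=np.array([[-32,134,74.5],[-32,2,74.5],[88,134,74.5],[88,2,74.5],[-114,137.5,10],[-114,-137.5,10],[114,-137.5,10],[-88,-80,10]])
U=np.array([[362,238],[530,278],[404,92],[570,130],[325,367],[665,458],[732,186],[613,391]])/3.8+130
def f(q):
  P=T.astype(float).copy(); P[4:7,:2]+=q[3:]; return (proj('top',toyw(q,P))-U).ravel()
r=least_squares(f,[530,56,-.25,0,0],x_scale=[1,1,.01,1,1]); p=r.x
print('toy',p,'\n',f(p).reshape(-1,2).round(1))
np.save('toy.npy',p[:3])
for n,q in dict(tab=(-56,100,42),edge=(-32,45,71.5),ball=(30,38,38),start=(30,128,10),bend=(30,0,10),hollow=(-88,-80,31)).items():
  w=toyw(p,q)[0]; print(n,w.round(1),np.hypot(*w[:2]).round())
c,s=np.cos(p[2]),np.sin(p[2])
print(proj('side',toyw(p,T)).round(0).tolist())
```

```text
toy [ 5.35764661e+02  5.32555625e+01 -2.77696202e-01 -1.44740371e+01
  6.23238712e+00] 
 [[-0.1 -0.5]
 [-0.1  0.2]
 [ 0.1 -0.3]
 [-0.1  0.6]
 [-0.1  0.5]
 [-0.1 -0.1]
 [ 0.2 -0.4]
 [ 0.1  0.1]]
tab [509.3 164.8  42. ] 535.0
edge [517.3 105.3  71.5] 528.0
ball [575.   81.6  38. ] 581.0
start [599.7 168.1  10. ] 623.0
bend [564.6  45.   10. ] 566.0
hollow [4.292e+02 4.000e-01 3.100e+01] 429.0
[[293.0, 185.0], [287.0, 209.0], [328.0, 189.0], [326.0, 213.0], [269.0, 197.0], [252.0, 251.0], [330.0, 261.0], [265.0, 239.0]]
```

```bash
cat >> h.py <<'E'
p=np.load('toy.npy')
def toyori(t):  # tool x=-toy x, y=toy y, z down, tilted by t deg towards toy +x
    M=R.from_euler('z',p[2]).as_matrix()@np.array([[-1,0,0],[0,1,0],[0,0,-1.]])
    return R.from_matrix(M)*R.from_rotvec([0,-np.radians(t),0])
def go(*goals):
    """goals: (toy xyz, tilt) ; prints slide and dr from the present pose"""
    s=arm.read_state(); r0=R.from_quat(s['ee_rot']); x0=s['position']
    c,sn=np.cos(p[2]),np.sin(p[2]); d=x0-[p[0],p[1],0]
    print('t',round(s['clock'],2),'toy pos',np.round([c*d[0]+sn*d[1],-sn*d[0]+c*d[1],d[2]],1),'j',s['joints'].round(2),'F',s['contact_force'].round(1))
    for q,t in goals:
        print('slide',r0.inv().apply(toyw(p,q)[0]-x0).round(1),'dr',((r0.inv()*toyori(t)).as_rotvec(degrees=True)/8).round(2))
E
python3 -c "
from h import *
go(((-110,100,160),0),((-110,100,160),45))"
```

```text
t 0.1 toy pos [-126.9 -698.4  230.3] j [-0.95  0.39  0.01 -0.   -1.19 -0.26] F [-0.8  0.1 -0.3]
slide [-491.2  629.5   71.5] dr [ 0.01 -0.01  4.59]
slide [-491.2  629.5   71.5] dr [ 1.82 -5.43  4.35]
```

step_arm([
  {"slide":[-61,79,9],"dr":[0,0,0.6],"jaw":0},
  {"slide":[-123,157,18],"dr":[0,0,1.2],"jaw":0},
  {"slide":[-184,236,27],"dr":[0,0,1.8],"jaw":0},
  {"slide":[-246,315,36],"dr":[0,0,2.4],"jaw":0},
  {"slide":[-307,393,45],"dr":[0,0,3.0],"jaw":0},
  {"slide":[-368,472,54],"dr":[0,0,3.6],"jaw":0},
  {"slide":[-430,551,63],"dr":[0,0,4.2],"jaw":0},
  {"slide":[-491,629,71],"dr":[0,0,4.6],"jaw":0},
])

```text
clock: 1.1
position: [369.1, -106.2, 186.5]
ee_rot: [0.14, 0.99, 0.0, 0.0]
contact_force: [1.7, 0.5, -0.2]
gripper_width: -0.1
grasp_force: 0.0
```

```bash
python3 -c "
from h import *
go(((-110,100,160),0),((-100,100,100),45),((-75,100,34),45))"
```

```text
t 1.1 toy pos [-116.6 -199.1  186.5] j [ 0.15  0.01 -0.6   0.   -0.96 -2.  ] F [ 1.7  0.5 -0.2]
slide [ -5.7 299.1  26.6] dr [ 0.    0.   -0.02]
slide [-15.7 299.1  86.6] dr [-0.01 -5.62 -0.02]
slide [-40.6 299.1 152.6] dr [-0.01 -5.62 -0.02]
```

step_arm([
  {"slide":[-1,50,5],"dr":[0,-0.7,0],"jaw":0},
  {"slide":[-2,100,10],"dr":[0,-1.4,0],"jaw":0},
  {"slide":[-4,150,15],"dr":[0,-2.2,0],"jaw":0},
  {"slide":[-5,200,20],"dr":[0,-3.0,0],"jaw":0},
  {"slide":[-6,250,30],"dr":[0,-3.8,0],"jaw":0},
  {"slide":[-8,299,45],"dr":[0,-4.6,0],"jaw":0},
  {"slide":[-10,299,60],"dr":[0,-5.2,0],"jaw":0},
  {"slide":[-10,299,80],"dr":[0,-5.6,0],"jaw":0},
])

```text
clock: 2.1
position: [425.1, -1.5, 264.1]
ee_rot: [0.092, 0.943, -0.027, 0.317]
contact_force: [0.4, 0.4, 1.2]
gripper_width: -0.1
grasp_force: 0.0
```

```bash
python3 -c "
from h import *
go(((-110,100,100),45),((-75,100,34),45),((-58,100,34),45))"
```

```text
t 2.1 toy pos [-91.4 -83.  264.1] j [ 0.47 -0.29 -1.07  1.02 -0.44 -3.1 ] F [0.4 0.4 1.2]
slide [102.  182.7 130.3] dr [ 0.45 -0.98  0.43]
slide [114.1 179.1 203.9] dr [ 0.45 -0.98  0.43]
slide [100.6 177.6 214.2] dr [ 0.45 -0.98  0.43]
```

```bash
cat > kin.py <<'E'
from h import *
lo=np.array([-3.14,-1.21,-1.07,-3.16,-2.99,-3.1]);hi=np.array([3.14,2.06,1.41,2.05,-.16,3.1])
def fk(j,k,s4=1,s6=1):
    a,L1,L2,e,h,L3=k; phi=j[1]-j[2]
    E=R.from_euler('z',j[0])
    A=E*R.from_euler('y',phi)           # x along the forearm
    w=E.apply([a+L1*np.sin(j[1]),0,h+L1*np.cos(j[1])])+A.apply([L2,0,e])
    W=A*R.from_euler('x',s4*j[3])*R.from_euler('y',-j[4])
    T=W*R.from_euler('x',s6*j[5])
    return w+W.apply([L3,0,0]),T
E
python3 - <<'E'
from kin import *
s=arm.read_state()
D=[([-0.948,0.385,0.008,0,-1.194,-0.259],[222.407,-584.067,231.312]),([.15,.01,-.6,0,-.96,-2],[369.1,-106.2,186.5]),(s['joints'],s['position'])]
D[1][0][0]=np.arctan2(-106.2,369.1) if abs(np.arctan2(-106.2,369.1)-.15)<.1 else .15
for s4 in(1,-1):
  k0=np.array([0,350,350,50,300,200.])
  f=lambda k:np.r_[np.concatenate([np.r_[np.hypot(*(fk(j,k,s4)[0][:2]))-np.hypot(*x[:2]),fk(j,k,s4)[0][2]-x[2]] for j,x in D]),fk(*[D[2][0],k,s4])[0]-D[2][1],(k-k0)*.01]
  r=least_squares(f,k0); print(s4,r.x.round(1),f(r.x).round(1))
z=R.from_quat(s['ee_rot']).apply([0,0,1]); print(z.round(3),[fk(s['joints'],r.x,q)[1].apply([1,0,0]).round(3) for q in(1,-1)], s['joints'].round(3), s['clock'])
E
```

```text
1 [  952.3 -1212.5   856.7 -1970.   3174.1  -324.4] [-56.7  -3.6 129.5  -6.  -51.2   4.7 -55.1  55.5   4.7   9.5 -15.6   5.1
 -20.2  28.7  -5.2]
-1 [ 190.   301.6  546.4 -483.3 1092.1  491.6] [  8.3  -1.7 -19.6   6.5   2.4  -2.4   2.1  16.1  -2.4   1.9  -0.5   2.
  -5.3   7.9   2.9]
[ 0.594 -0.108 -0.797] [array([ 0.267,  0.541, -0.797]), array([ 0.594, -0.108, -0.797])] [ 0.466 -0.286 -1.069  1.017 -0.442 -3.096] 2.1
```

```bash
cat > kin.py <<'E'
from h import *
lo=np.array([-3.14,-1.21,-1.07,-3.16,-2.99,-3.1]);hi=np.array([3.14,2.06,1.41,2.05,-.16,3.1])
def fk(j,k):
    a,L1,L2,e,h,L3,b=k; phi=j[1]-j[2]
    E=R.from_euler('z',j[0]); A=E*R.from_euler('y',phi)
    w=E.apply([a+L1*np.sin(j[1]),b,h+L1*np.cos(j[1])])+A.apply([L2,0,e])
    W=A*R.from_euler('x',-j[3])*R.from_euler('y',-j[4])
    return w+W.apply([L3,0,0]),W*R.from_euler('x',-j[5])
def ik(P,M,k,off,j0):
    f=lambda j:np.r_[(fk(j,k)[0]-P)/100,((fk(j,k)[1]*off).inv()*M).as_rotvec()]
    r=least_squares(f,np.clip(j0,lo+.01,hi-.01),bounds=(lo,hi)); return r.x,np.abs(r.fun).max()
E
python3 - <<'E'
from kin import *
s=arm.read_state()
D=[([-0.948,0.385,0.008,0,-1.194,-0.259],[222.407,-584.067,231.312]),([.15,.01,-.6,0,-.96,-2],[369.1,-106.2,186.5]),(s['joints'],s['position'])]
k0=np.array([0,350,350,50,300,200.,-160])
f=lambda k:np.r_[np.concatenate([fk(j,k)[0]-x for j,x in D]),(k-k0)*.003]
r=least_squares(f,k0); k=r.x; print(k.round(1),f(k).round(1)[:9])
off=fk(s['joints'],k)[1].inv()*R.from_quat(s['ee_rot']); print(off.as_matrix().round(2))
np.savez('kin.npz',k=k,off=off.as_quat())
for flip in(0,1):
  for t in(0,20,30,45):
    for q in((-110,100,100),(-58,100,34),(-10,45,85),(80,45,150)):
      M=toyori(t)*R.from_euler('z',np.pi*flip)
      best=min((ik(toyw(p,q)[0],M,k,off,g) for g in([.4,.3,0,0,-1,-2],[.4,.3,0,0,-1,1],[.6,.3,0,1,-1,0],[.4,.3,0,-1,-1,0])),key=lambda b:b[1])
      print(flip,t,q,best[0].round(2),best[1].round(3))
E
```

```text
[  457.1  -368.4   761.4 -1197.6  2173.6   206.7  -145.8] [  0.8  23.3   0.4  39.8  20.6  -5.8  -8.6 -36.4   5.4]
[[-0. -0.  1.]
 [-1.  0. -0.]
 [-0. -1. -0.]]
0 0 (-110, 100, 100) [ 0.68 -0.01 -0.57  0.   -1.01 -2.53] 0.794
0 0 (-58, 100, 34) [ 0.6  -0.03 -0.57  0.01 -1.01 -2.45] 1.46
0 0 (-10, 45, 85) [ 0.46 -0.03 -0.57  0.01 -1.02 -2.31] 0.955
0 0 (80, 45, 150) [ 0.36 -0.08 -0.57  0.01 -1.05 -2.21] 0.353
0 20 (-110, 100, 100) [ 0.72  0.   -0.57  0.14 -0.94 -2.65] 0.811
0 20 (-58, 100, 34) [ 0.62 -0.02 -0.57  0.09 -0.96 -2.52] 1.467
0 20 (-10, 45, 85) [ 0.49 -0.02 -0.57  0.11 -0.93 -2.39] 0.966
0 20 (80, 45, 150) [ 0.4  -0.06 -0.57  0.17 -0.89 -2.34] 0.377
0 30 (-110, 100, 100) [ 0.75  0.01 -0.57  0.21 -0.91 -2.72] 0.831
0 30 (-58, 100, 34) [ 0.64 -0.02 -0.57  0.13 -0.93 -2.56] 1.476
0 30 (-10, 45, 85) [ 0.5  -0.02 -0.57  0.16 -0.89 -2.44] 0.982
0 30 (80, 45, 150) [ 0.42 -0.05 -0.57  0.25 -0.83 -2.41] 0.414
0 45 (-110, 100, 100) [ 0.78  0.02 -0.57  0.32 -0.88 -2.82] 0.873
0 45 (-58, 100, 34) [ 0.66 -0.01 -0.57  0.2  -0.9  -2.62] 1.496
0 45 (-10, 45, 85) [ 0.53 -0.01 -0.57  0.25 -0.
[... 397 characters left out ...]
 20 (-58, 100, 34) [ 0.62 -0.02 -0.57  0.09 -0.96  0.62] 1.467
1 20 (-10, 45, 85) [ 0.49 -0.02 -0.57  0.11 -0.93  0.75] 0.966
1 20 (80, 45, 150) [ 0.4  -0.06 -0.57  0.17 -0.89  0.81] 0.377
1 30 (-110, 100, 100) [ 0.75  0.01 -0.57  0.21 -0.91  0.42] 0.831
1 30 (-58, 100, 34) [ 0.64 -0.02 -0.57  0.13 -0.93  0.59] 1.476
1 30 (-10, 45, 85) [ 0.5  -0.02 -0.57  0.16 -0.89  0.7 ] 0.982
1 30 (80, 45, 150) [ 0.42 -0.05 -0.57  0.25 -0.83  0.73] 0.414
1 45 (-110, 100, 100) [ 0.78  0.02 -0.57  0.32 -0.88  0.32] 0.873
1 45 (-58, 100, 34) [ 0.66 -0.01 -0.57  0.2  -0.9   0.52] 1.496
1 45 (-10, 45, 85) [ 0.53 -0.01 -0.57  0.25 -0.84  0.62] 1.015
1 45 (80, 45, 150) [ 0.44 -0.04 -0.57  0.39 -0.76  0.61] 0.485
```

step_arm([
  {"slide":[10,20,13],"dr":[0,0,-1.3],"jaw":0},
  {"slide":[20,40,26],"dr":[0,0,-2.6],"jaw":0},
  {"slide":[30,60,39],"dr":[0,0,-3.9],"jaw":0},
  {"slide":[40,80,50],"dr":[0,0,-5.2],"jaw":0},
  {"slide":[50,100,60],"dr":[0,0,-6.5],"jaw":0},
  {"slide":[60,115,70],"dr":[0,0,-7.8],"jaw":0},
  {"slide":[65,125,75],"dr":[0,0,-9.1],"jaw":0},
  {"slide":[65,125,75],"dr":[0,0,-10.4],"jaw":0},
])

```text
clock: 3.1
position: [466.2, 138.7, 188.0]
ee_rot: [-0.561, 0.769, -0.227, 0.203]
contact_force: [0.1, -0.6, -0.1]
gripper_width: 0.1
grasp_force: 0.0
```

Run:
```python
import re
s=open('h.py').read()
s=s.replace("toyori(t)).as_rotvec","toyori(t)*R.from_euler('z',np.pi)).as_rotvec")
open('h.py','w').write(s)
from h import *
go(((-110,100,110),30),((-75,100,34),30))
s=arm.read_state(); print(s['joints'].tolist(),s['position'].tolist())
```

```text
t 3.1 toy pos [-90.4  63.1 188. ] j [ 0.55  0.01 -1.07  1.53 -0.41 -2.28] F [ 0.1 -0.6 -0.1]
slide [-32.   62.7  53.6] dr [ -0.77  -0.29 -11.55]
slide [-28.   78.  135.8] dr [ -0.77  -0.29 -11.55]
[0.5516295168651962, 0.006148769920369235, -1.0688122187433575, 1.5265747909395215, -0.4119081609230013, -2.2829572032281398] [466.1551766399071, 138.74604890453836, 187.9853507659393]
```

step_arm([
  {"slide":[-4,8,6],"dr":[-0.1,-0.04,-1.3],"jaw":0},
  {"slide":[-8,16,12],"dr":[-0.2,-0.07,-2.6],"jaw":0},
  {"slide":[-12,24,20],"dr":[-0.3,-0.1,-3.9],"jaw":0},
  {"slide":[-16,32,27],"dr":[-0.4,-0.13,-5.2],"jaw":0},
  {"slide":[-20,40,34],"dr":[-0.45,-0.17,-6.5],"jaw":0},
  {"slide":[-24,48,40],"dr":[-0.5,-0.2,-7.8],"jaw":0},
  {"slide":[-28,56,47],"dr":[-0.6,-0.25,-9.1],"jaw":0},
  {"slide":[-32,63,54],"dr":[-0.7,-0.27,-10.4],"jaw":0},
])

```text
clock: 4.1
position: [460.1, 181.3, 111.5]
ee_rot: [0.943, -0.209, 0.26, 0.01]
contact_force: [0.5, -0.2, -0.4]
gripper_width: -0.3
grasp_force: 0.0
```

Run:
```python
from h import *
go(((-90,100,70),25),((-75,100,34),25),((-75,100,34),15))
s=arm.read_state(); print(s['joints'].tolist(),s['position'].tolist(),s['ee_rot'].tolist())
```

```text
t 4.1 toy pos [-107.9  102.4  111.5] j [ 0.55  0.17 -1.07  1.71 -0.38 -1.06] F [ 0.5 -0.2 -0.4]
slide [-4.8  3.7 44.8] dr [-0.13 -0.64 -1.15]
slide [-9.8  5.  83.5] dr [-0.13 -0.64 -1.15]
slide [-9.8  5.  83.5] dr [-0.23 -1.88 -1.14]
[0.551280574911113, 0.17367518167399018, -1.0686198899260184, 1.7066965785058672, -0.37544153347218956, -1.0611633006910235] [460.0895738822826, 181.34549816739056, 111.45447214711628] [0.9426318376793893, -0.20911730703023665, 0.2600285126010416, 0.010017141712529556]
```

step_arm([
  {"slide":[-2,1,10],"dr":[0,-0.1,-0.3],"jaw":0},
  {"slide":[-4,2,20],"dr":[0,-0.2,-0.6],"jaw":0},
  {"slide":[-6,3,30],"dr":[-0.1,-0.3,-0.9],"jaw":0},
  {"slide":[-7,4,40],"dr":[-0.1,-0.4,-1.1],"jaw":0},
  {"slide":[-8,4,50],"dr":[-0.1,-0.5,-1.1],"jaw":0},
  {"slide":[-10,5,60],"dr":[-0.1,-0.6,-1.1],"jaw":0},
  {"slide":[-11,5,70],"dr":[-0.1,-0.6,-1.1],"jaw":0},
  {"slide":[-12,5,76],"dr":[-0.1,-0.6,-1.1],"jaw":0},
])

```text
clock: 5.1
position: [487.1, 174.8, 45.3]
ee_rot: [0.966, -0.142, 0.215, 0.031]
contact_force: [0.6, -0.2, 0.7]
gripper_width: -0.1
grasp_force: 0.0
```

Run:
```python
from h import *
go(((-66,100,38),25),((-59,100,38),25))
cv2.imwrite('pics/s2.png',cv2.resize(optics.get_image('side')[130:280,180:400],None,fx=3.6,fy=3.6,interpolation=cv2.INTER_CUBIC))
```

```text
t 5.1 toy pos [-80.1 103.6  45.3] j [ 0.35  0.33 -1.01  2.05 -0.29 -1.09] F [ 0.6 -0.2  0.7]
slide [ 9.8  3.4 12.6] dr [ 0.03 -0.   -0.1 ]
slide [16.1  3.3 15.6] dr [ 0.03 -0.   -0.1 ]
```

View pics/s2.png

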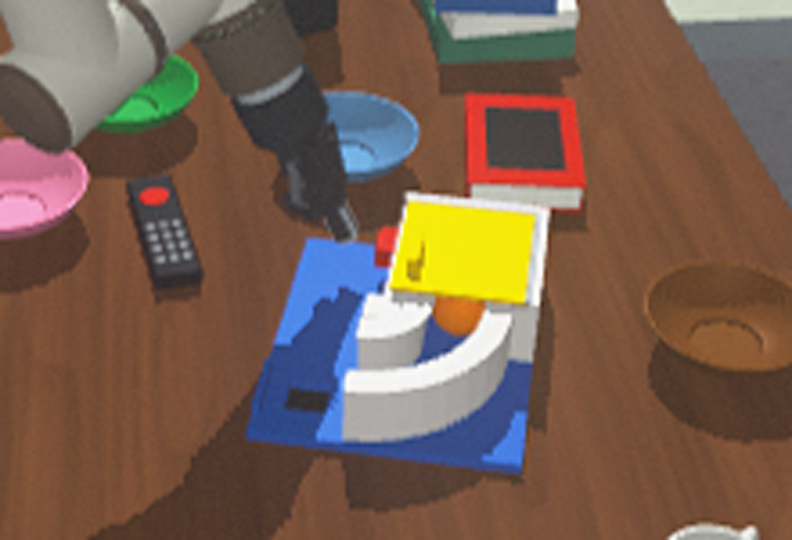

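The picture shows the closed fingertip at crop (348,235), just in front of the tab at (388,245), with the cover still shut and the ball visible at (460,318). Pressing next.

step_arm([
  {"slide":[4,3,8],"dr":[0,0,0],"jaw":0},
  {"slide":[8,3,12],"dr":[0,0,0],"jaw":0},
  {"slide":[10,3,13],"dr":[0,0,0],"jaw":0},
  {"slide":[12,3,14],"dr":[0,0,0],"jaw":0},
  {"slide":[14,3,15],"dr":[0,0,0],"jaw":0},
  {"slide":[16,3,16],"dr":[0,0,0],"jaw":0},
  {"slide":[17,3,16],"dr":[0,0,0],"jaw":0},
  {"slide":[17,3,16],"dr":[0,0,0],"jaw":0},
])

```text
clock: 6.15
position: [507.1, 167.7, 41.3]
ee_rot: [0.966, -0.142, 0.212, 0.032]
contact_force: [-4.2, 1.4, 1.8]
gripper_width: 0.2
grasp_force: 2.4
```

Run:
```python
from h import *
go(((-57,100,38),25),((-80,100,45),25),((-80,45,60),25))
im=optics.get_image('side'); cv2.imwrite('pics/s3.png',im)
h=cv2.cvtColor(im,cv2.COLOR_BGR2HSV); m=cv2.inRange(h,(20,150,120),(35,255,255)); a=np.argwhere(m[130:280,270:350]); print(len(a),a.min(0)+[130,270],a.max(0)+[130,270])
for ang in(0,.46):
  T=[(88-120*np.cos(ang),y,71.5+120*np.sin(ang)) for y in(134,2)]+[(88,134,71.5),(88,2,71.5)]
  print(proj('side',toyw(p,T)).round(0).tolist())
```

```text
t 6.15 toy pos [-58.9 102.2  41.3] j [ 0.31  0.36 -0.98  2.05 -0.28 -1.06] F [-4.2  1.4  1.8]
slide [0.4 2.1 3.9] dr [ 0.06  0.03 -0.09]
slide [-17.5   2.5 -12.1] dr [ 0.06  0.03 -0.09]
slide [-10.6  57.5 -25.3] dr [ 0.06  0.03 -0.09]
904 [186 288] [214 327]
[[293.0, 185.0], [287.0, 209.0], [328.0, 189.0], [326.0, 214.0]]
[[297.0, 172.0], [292.0, 196.0], [328.0, 189.0], [326.0, 214.0]]
```

step_arm([
  {"slide":[1,1,0.5],"dr":[0,0,0],"jaw":0},
  {"slide":[2,1,1],"dr":[0,0,0],"jaw":0},
  {"slide":[3,1,1.5],"dr":[0,0,0],"jaw":0},
  {"slide":[4,1,2],"dr":[0,0,0],"jaw":0},
  {"slide":[4.5,1,2],"dr":[0,0,0],"jaw":0},
  {"slide":[4.5,1,2],"dr":[0,0,0],"jaw":0},
  {"slide":[4.5,1,2],"dr":[0,0,0],"jaw":0},
  {"slide":[4.5,1,2],"dr":[0,0,0],"jaw":0},
])

```text
clock: 7.2
position: [511.2, 166.3, 41.3]
ee_rot: [0.967, -0.141, 0.211, 0.032]
contact_force: [-6.2, 5.3, 2.6]
gripper_width: -0.1
grasp_force: 3.3
```

```bash
cat >> h.py <<'E'
def cover():
    im=optics.get_image('side'); h=cv2.cvtColor(im,cv2.COLOR_BGR2HSV); m=cv2.inRange(h,(20,150,120),(35,255,255)); a=np.argwhere(m[100:280,270:370]); print('cover px',len(a),a.min(0)+[100,270],a.max(0)+[100,270]); return im
E
python3 - <<'E'
from h import *
go(((-80,100,45),25),((-80,45,60),25))
cover()
E
```

```text
t 7.2 toy pos [-54.6 101.9  41.3] j [ 0.31  0.36 -0.98  2.05 -0.27 -1.05] F [-6.2  5.3  2.6]
slide [-21.5   2.3 -13.9] dr [ 0.05  0.04 -0.08]
slide [-14.6  57.3 -27.2] dr [ 0.05  0.04 -0.08]
cover px 875 [173 293] [213 328]
```

Run:
```python
from h import *
go(((-75,100,41),25),((-75,70,55),25),((-75,45,75),25),((-50,45,92),25))
```

```text
t 7.25 toy pos [-54.7 101.9  41.3] j [ 0.31  0.36 -0.98  2.05 -0.27 -1.05] F [-5.6  4.9  3.8]
slide [-18.6   2.2  -8.2] dr [ 0.05  0.04 -0.08]
slide [-12.4  32.2 -20.7] dr [ 0.05  0.04 -0.08]
slide [ -3.8  57.2 -38.7] dr [ 0.05  0.04 -0.08]
slide [ 26.1  56.9 -43.7] dr [ 0.05  0.04 -0.08]
```

step_arm([
  {"slide":[-9,1,-4],"dr":[0,0,0],"jaw":0},
  {"slide":[-19,2,-8],"dr":[0,0,0],"jaw":0},
  {"slide":[-17,17,-15],"dr":[0,0,0],"jaw":0},
  {"slide":[-13,35,-22],"dr":[0,0,0],"jaw":0},
  {"slide":[-8,50,-31],"dr":[0,0,0],"jaw":0},
  {"slide":[-4,57,-41],"dr":[0,0,0],"jaw":0},
  {"slide":[10,57,-46],"dr":[0,0,0],"jaw":0},
  {"slide":[18,57,-47],"dr":[0,0,0],"jaw":0},
])

```text
clock: 8.25
position: [493.1, 110.4, 93.6]
ee_rot: [0.966, -0.144, 0.214, 0.033]
contact_force: [-0.4, -0.0, -0.4]
gripper_width: 0.1
grasp_force: 0.0
```

Run:
```python
from h import *
go(((-22,45,92),25),((-7,45,108),25),((4.4,45,124),25),((21,45,137),25),((37,45,147),25),((60,45,152),25),((78,45,154),25),((98,45,150),25))
im=cover(); cv2.imwrite('pics/s4.png',cv2.resize(im[110:260,200:400],None,fx=3.6,fy=3.6,interpolation=cv2.INTER_CUBIC))
```

```text
t 8.25 toy pos [-56.7  43.3  93.6] j [ 0.31  0.21 -1.04  1.74 -0.25 -0.73] F [-0.4 -0.  -0.4]
slide [30.7 -2.4 16.1] dr [ 0.06  0.   -0.11]
slide [51.1 -2.6  7.9] dr [ 0.06  0.   -0.11]
slide [68.2 -2.8 -1.8] dr [ 0.06  0.   -0.11]
slide [88.7 -3.1 -6.6] dr [ 0.06  0.   -0.11]
slide [107.4  -3.3  -8.9] dr [ 0.06  0.   -0.11]
slide [130.4  -3.8  -3.7] dr [ 0.06  0.   -0.11]
slide [147.5  -4.1   2.1] dr [ 0.06  0.   -0.11]
slide [164.   -4.4  14.2] dr [ 0.06  0.   -0.11]
cover px 875 [173 293] [213 328]
```

View pics/s4.png

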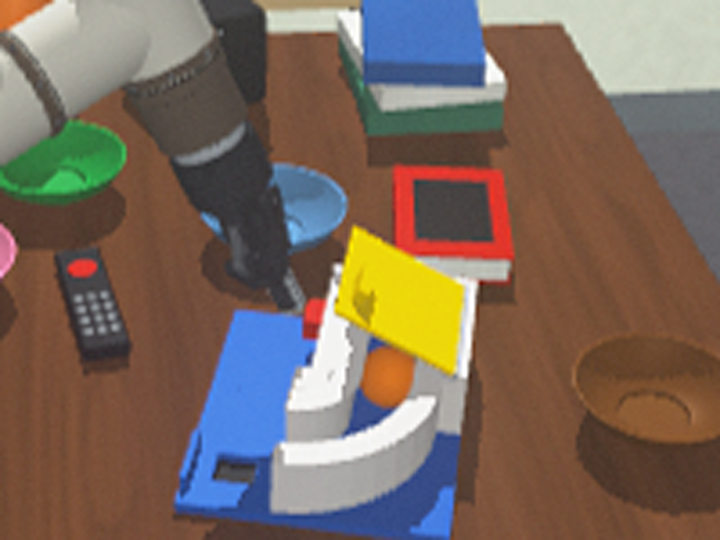

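Cover is sprung up (front edge from (350,230) to (335,300)) and the tip waits in front of it. Swinging it over now.

step_arm([
  {"slide":[15,-1,8],"dr":[0,0,0],"jaw":0},
  {"slide":[31,-2,16],"dr":[0,0,0],"jaw":0},
  {"slide":[41,-2,12],"dr":[0,0,0],"jaw":0},
  {"slide":[51,-2,8],"dr":[0,0,0],"jaw":0},
  {"slide":[60,-2,3],"dr":[0,0,0],"jaw":0},
  {"slide":[69,-2,-1],"dr":[0,0,0],"jaw":0},
  {"slide":[79,-2,-4],"dr":[0,0,0],"jaw":0},
  {"slide":[89,-2,-6],"dr":[0,0,0],"jaw":0},
])

```text
clock: 9.3
position: [568.9, 90.2, 134.7]
ee_rot: [0.966, -0.143, 0.212, 0.033]
contact_force: [-0.2, -0.1, 1.2]
gripper_width: 0.0
grasp_force: 0.3
```

Run:
```python
from h import *
go(((37,45,147),25),((60,45,152),25),((78,45,154),25),((98,45,150),25))
im=cover(); cv2.imwrite('pics/s5.png',cv2.resize(im[110:260,200:400],None,fx=3.6,fy=3.6,interpolation=cv2.INTER_CUBIC))
```

```text
t 9.3 toy pos [ 21.8  44.7 134.7] j [ 0.45  0.24 -0.83  1.05 -0.34 -0.14] F [-0.2 -0.1  1.2]
slide [19.  -0.6 -4.8] dr [ 0.07  0.02 -0.1 ]
slide [42.  -0.9  0.3] dr [ 0.07  0.02 -0.1 ]
slide [59.2 -1.2  6.1] dr [ 0.07  0.02 -0.1 ]
slide [75.6 -1.6 18.1] dr [ 0.07  0.02 -0.1 ]
cover px 625 [163 306] [213 328]
```

step_arm([
  {"slide":[10,0,-3],"dr":[0,0,0],"jaw":0},
  {"slide":[19,0,-5],"dr":[0,0,0],"jaw":0},
  {"slide":[30,0,-3],"dr":[0,0,0],"jaw":0},
  {"slide":[42,0,0],"dr":[0,0,0],"jaw":0},
  {"slide":[50,0,3],"dr":[0,0,0],"jaw":0},
  {"slide":[59,0,6],"dr":[0,0,0],"jaw":0},
  {"slide":[68,0,12],"dr":[0,0,0],"jaw":0},
  {"slide":[76,0,18],"dr":[0,0,0],"jaw":0},
])

```text
clock: 10.35
position: [641.9, 68.5, 150.3]
ee_rot: [0.966, -0.143, 0.213, 0.033]
contact_force: [0.5, -0.2, -0.0]
gripper_width: -0.3
grasp_force: 0.0
```

Run:
```python
from h import *
go(((60,45,152),25),((30,75,120),0))
im=cover(); cv2.imwrite('pics/s6.png',cv2.resize(im[110:260,200:400],None,fx=3.6,fy=3.6,interpolation=cv2.INTER_CUBIC))
```

```text
t 10.35 toy pos [ 97.9  43.7 150.3] j [ 0.41  0.33 -0.62  0.78 -0.4   0.17] F [ 0.5 -0.2 -0. ]
slide [-33.7  -0.7 -17.5] dr [ 0.07  0.02 -0.1 ]
slide [-74.8 -30.2  -1.3] dr [ 0.04 -3.11 -0.11]
cover px 353 [160 326] [212 344]
```

View pics/s6.png

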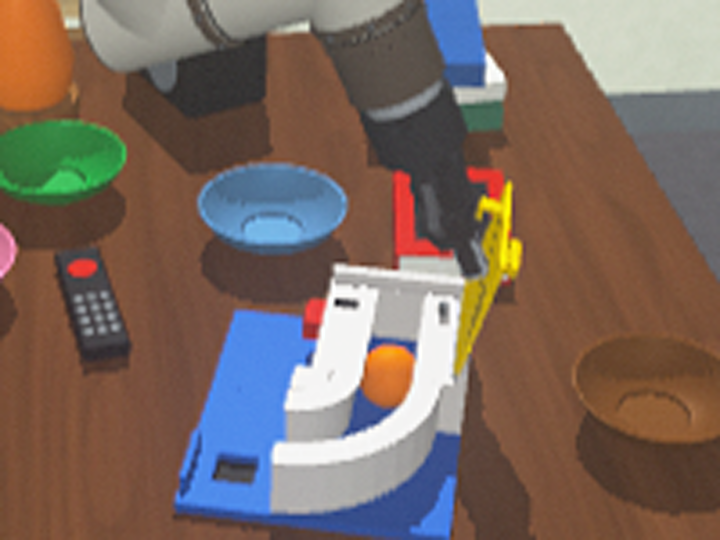

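Cover stands past upright and the ball is at crop (388,376). Next, the finger goes into the slot behind it, tool x along the track.

```bash
cat >> h.py <<'E'
def gh(*goals):
    """goals: (toy xyz, heading deg of tool x in toy), tool vertical"""
    go(); s=arm.read_state(); r0=R.from_quat(s['ee_rot'])
    for q,a in goals:
        M=R.from_euler('z',p[2]+np.radians(a))*R.from_euler('x',np.pi)
        print('slide',r0.inv().apply(toyw(p,q)[0]-s['position']).round(1),'dr',((r0.inv()*M).as_rotvec(degrees=True)/8).round(2))
E
python3 - <<'E'
from h import *
im=cv2.imread('pics/s6.png'); h=cv2.cvtColor(im,cv2.COLOR_BGR2HSV); m=cv2.inRange(h,(5,150,120),(17,255,255)); a=np.argwhere(m[320:430,340:430])+[320,340]
lo_,hi_=a.min(0),a.max(0); c=(lo_+hi_)[::-1]/2/3.6+[200,110]; w=back('side',c,38); d=w-p[:2]; cc,ss=np.cos(p[2]),np.sin(p[2])
print('ball px',c,lo_,hi_,'toy',cc*d[0]+ss*d[1],-ss*d[0]+cc*d[1])
gh(((60,60,155),-45),((30,92,150),-90),((30,92,40),-90))
E
```

```text
ball px [307.5        214.30555556] [346 361] [405 413] toy 30.96497684041933 30.862082995746036
t 10.4 toy pos [ 98.7  43.9 150.1] j [ 0.41  0.33 -0.61  0.78 -0.4   0.17] F [ 2.  -0.4 -0.1]
slide [-33.3 -15.4 -20.9] dr [-1.18 -2.96  5.42]
slide [-63.  -47.  -29.2] dr [-2.4  -2.46 10.94]
slide [-109.2  -47.2   70.6] dr [-2.4  -2.46 10.94]
```

step_arm([
  {"slide":[-16,-3,-10],"dr":[0,0,0],"jaw":0},
  {"slide":[-32,-12,-20],"dr":[-0.3,-0.3,1.3],"jaw":0},
  {"slide":[-50,-25,-25],"dr":[-0.6,-0.6,2.6],"jaw":0},
  {"slide":[-60,-40,-28],"dr":[-0.85,-0.9,3.9],"jaw":0},
  {"slide":[-63,-47,-29],"dr":[-1.15,-1.2,5.2],"jaw":0},
  {"slide":[-63,-47,-29],"dr":[-1.4,-1.45,6.5],"jaw":0},
  {"slide":[-63,-47,-29],"dr":[-1.7,-1.75,7.8],"jaw":0},
  {"slide":[-63,-47,-29],"dr":[-2.0,-2.05,9.1],"jaw":0},
])

```text
clock: 11.4
position: [588.5, 134.1, 150.0]
ee_rot: [-0.704, 0.709, -0.042, -0.007]
contact_force: [0.2, 0.2, 0.4]
gripper_width: -0.1
grasp_force: 0.0
```

Run:
```python
from h import *
gh(((30,92,120),-90),((30,92,70),-90),((30,92,30),-90)); cover()
```

```text
t 11.4 toy pos [ 28.5  92.2 150. ] j [ 0.53  0.4  -0.22  0.1  -0.94 -0.6 ] F [0.2 0.2 0.4]
slide [-1.4  0.1 30. ] dr [-0.42 -0.44  1.94]
slide [-4.9  2.6 79.8] dr [-0.42 -0.44  1.94]
slide [ -7.6   4.6 119.7] dr [-0.42 -0.44  1.94]
cover px 501 [162 308] [212 348]
```

step_arm([
  {"slide":[-1,0,25],"dr":[-0.25,-0.25,1.1],"jaw":0},
  {"slide":[-2,1,45],"dr":[-0.42,-0.44,1.94],"jaw":0},
  {"slide":[-4,2,65],"dr":[-0.42,-0.44,1.94],"jaw":0},
  {"slide":[-5,2.7,80],"dr":[-0.42,-0.44,1.94],"jaw":0},
  {"slide":[-6,3.2,92],"dr":[-0.42,-0.44,1.94],"jaw":0},
  {"slide":[-7,3.8,104],"dr":[-0.42,-0.44,1.94],"jaw":0},
  {"slide":[-7.5,4.4,114],"dr":[-0.42,-0.44,1.94],"jaw":0},
  {"slide":[-7.6,4.6,119],"dr":[-0.42,-0.44,1.94],"jaw":0},
])

```text
clock: 12.45
position: [589.8, 133.0, 30.4]
ee_rot: [-0.605, 0.796, -0.001, -0.0]
contact_force: [0.1, -0.5, -0.2]
gripper_width: 0.0
grasp_force: 0.0
```

```bash
cat > path.py <<'E'
from h import *
def fin(sb,lag=39,out=4):
    """ball arc length sb along the centre line (0 at bend entry; negative before) -> finger waypoint"""
    s=sb-lag; L=80*np.pi/2
    if s<0: return ((30,-s,30),-90- (0 if sb<0 else np.degrees(min(sb,L)/80)*.5))
    th=min(s,L)/80; o=80+out*np.sin(min(1,s/20,)*np.pi/2)*(1 if s<L-10 else 0)
    return ((-50+o*np.cos(th)-max(0,s-L),-o*np.sin(th),30),-90-np.degrees(min((s+15)/80,np.pi/2)))
E
python3 - <<'E'
from path import *
gh(((30,72,30),-90),*[fin(s) for s in(-20,-10,0,10,20,30)]); cover()
E
```

```text
t 12.45 toy pos [30.1 91.5 30.4] j [ 0.49  0.56 -0.28  0.   -0.74 -0.76] F [ 0.1 -0.5 -0.2]
slide [19.5  0.2  0.4] dr [-0.01 -0.01  0.04]
slide [32.5  0.3  0.4] dr [-0.01 -0.01  0.04]
slide [42.5  0.3  0.4] dr [-0.01 -0.01  0.04]
slide [52.5  0.4  0.4] dr [-0.01 -0.01  0.04]
slide [62.5  0.4  0.5] dr [-0.01 -0.01  0.49]
slide [72.5  0.5  0.5] dr [-0.01 -0.01  0.94]
slide [82.5  0.6  0.5] dr [-0.01 -0.01  1.39]
cover px 504 [162 327] [212 348]
```

step_arm([
  {"slide":[11,0,0],"dr":[0,0,0],"jaw":0},
  {"slide":[21,0,0],"dr":[0,0,0],"jaw":0},
  {"slide":[32,0,0],"dr":[0,0,0],"jaw":0},
  {"slide":[42,0,0],"dr":[0,0,0],"jaw":0},
  {"slide":[52,0.3,0],"dr":[0,0,0],"jaw":0},
  {"slide":[62,0.4,0],"dr":[0,0,0.5],"jaw":0},
  {"slide":[72,0.5,0],"dr":[0,0,0.9],"jaw":0},
  {"slide":[82,0.6,0],"dr":[0,0,1.4],"jaw":0},
])

```text
clock: 13.5
position: [567.2, 53.5, 31.1]
ee_rot: [-0.523, 0.852, -0.001, 0.0]
contact_force: [0.2, 0.4, -0.5]
gripper_width: -0.0
grasp_force: 0.0
```

```bash
cat >> path.py <<'E'
def ball():
    im=optics.get_image('side'); h=cv2.cvtColor(im,cv2.COLOR_BGR2HSV); m=cv2.inRange(h,(5,150,100),(17,255,255)); a=np.argwhere(m[190:260,245:340])+[190,245]
    if len(a)<5: print('no ball'); return im
    l,u=a.min(0),a.max(0); c=(l+u)[::-1]/2; d=back('side',c,38)-p[:2]; cc,ss=np.cos(p[2]),np.sin(p[2])
    print('ball n',len(a),'size',u-l,'toy',round(cc*d[0]+ss*d[1],1),round(-ss*d[0]+cc*d[1],1)); return im
E
python3 - <<'E'
from path import *
gh(*[fin(s) for s in(40,50,60,70,80,90,100,110)]); ball()
E
```

```text
t 13.5 toy pos [30.1  8.9 31.1] j [ 0.38  0.51 -0.37  0.   -0.69 -0.85] F [ 0.2  0.4 -0.5]
slide [ 9.7 -2.1  1.2] dr [-0.01 -0.01  0.06]
slide [19.5 -6.   1.2] dr [-0.01 -0.01  0.95]
slide [29.9 -6.8  1.2] dr [-0.01 -0.    1.85]
slide [40.3 -5.4  1.2] dr [-0.01 -0.    2.74]
slide [50.5 -2.8  1.2] dr [-0.01 -0.    3.64]
slide [60.2  1.2  1.2] dr [-0.01 -0.    4.53]
slide [69.4  6.3  1.2] dr [-0.01 -0.    5.43]
slide [77.8 12.5  1.2] dr [-0.01 -0.    6.32]
ball n 111 size [11 14] toy 21.8 -17.2
```

step_arm([
  {"slide":[10,-2,1],"dr":[0,0,0.1],"jaw":0},
  {"slide":[20,-5,1],"dr":[0,0,0.9],"jaw":0},
  {"slide":[30,-6,1],"dr":[0,0,1.8],"jaw":0},
  {"slide":[40,-5,1],"dr":[0,0,2.7],"jaw":0},
  {"slide":[50,-2.5,1],"dr":[0,0,3.6],"jaw":0},
  {"slide":[60,1.5,1],"dr":[0,0,4.5],"jaw":0},
  {"slide":[69,6.5,1],"dr":[0,0,5.4],"jaw":0},
  {"slide":[78,12.5,1],"dr":[0,0,6.3],"jaw":0},
])

```text
clock: 14.55
position: [520.8, -10.2, 30.1]
ee_rot: [-0.11, 0.994, -0.001, 0.001]
contact_force: [-0.3, 0.0, 0.0]
gripper_width: -0.2
grasp_force: 0.0
```

Run:
```python
from path import *
gh(*[fin(s) for s in(115,122,129,136,143,150,157,164)]); im=ball(); ic=optics.get_image('wrist'); 
a=cv2.resize(im[160:280,220:360],(490,420),interpolation=cv2.INTER_CUBIC); cv2.imwrite('pics/s7.png',np.hstack([a,cv2.resize(ic,(310,232))[:,:] if 0 else cv2.copyMakeBorder(cv2.resize(ic,(310,232)),0,188,0,0,0)]))
```

```text
t 14.55 toy pos [  3.  -65.2  30.1] j [ 0.29  0.45 -0.49  0.   -0.63 -1.65] F [-0.3  0.   0. ]
slide [ 5.1 -0.8  0.1] dr [-0.01  0.01  0.46]
slide [12.5 -1.4  0.1] dr [-0.01  0.01  1.09]
slide [19.8 -1.3  0.1] dr [-0.01  0.01  1.72]
slide [27.1 -0.6  0.1] dr [-0.01  0.01  2.34]
slide [34.4  0.7  0.1] dr [-0.01  0.01  2.97]
slide [41.4  2.7  0.1] dr [-0.01  0.01  3.57]
slide [46.7  8.9  0.1] dr [-0.01  0.01  3.57]
slide [53.1 12.   0.1] dr [-0.01  0.01  3.57]
ball n 66 size [32 52] toy 22.8 -107.6
```

View pics/s7.png

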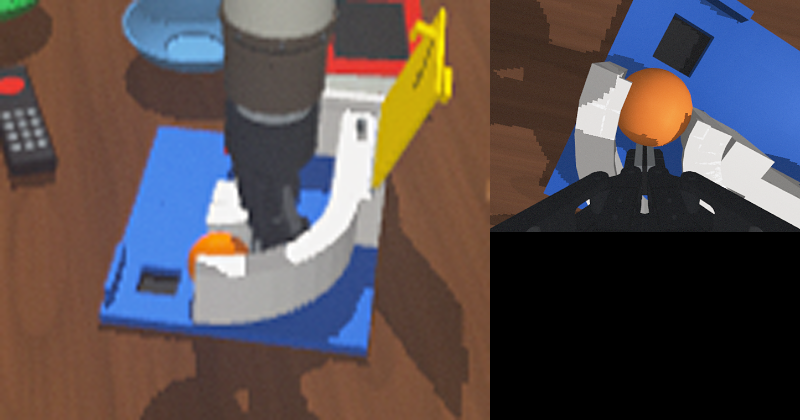

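The ball is just ahead of the fingers near the track exit (side crop (215,250)), with the hollow ahead of it (158,280). I continue slowly.

step_arm([
  {"slide":[5,-1,0],"dr":[0,0,0.5],"jaw":0},
  {"slide":[12,-1.4,0],"dr":[0,0,1.1],"jaw":0},
  {"slide":[18,-1.3,0],"dr":[0,0,1.6],"jaw":0},
  {"slide":[24,-0.6,0],"dr":[0,0,2.1],"jaw":0},
  {"slide":[30,0.5,0],"dr":[0,0,2.6],"jaw":0},
  {"slide":[35,1,0],"dr":[0,0,3.0],"jaw":0},
  {"slide":[38,2,0],"dr":[0,0,3.3],"jaw":0},
  {"slide":[42,4,0],"dr":[0,0,3.6],"jaw":0},
])

```text
clock: 15.65
position: [479.8, -15.1, 30.2]
ee_rot: [0.138, 0.99, -0.001, 0.001]
contact_force: [0.0, 0.5, -0.2]
gripper_width: 0.0
grasp_force: 0.0
```

```bash
cat >> path.py <<'E'
def wball(z):
    """ball centre in toy frame from the wrist camera, at height z"""
    s=arm.read_state(); im=optics.get_image('wrist'); i=optics.camera_info('wrist'); K=i['camera_matrix']; T=i['T_tool_cam']
    h=cv2.cvtColor(im,cv2.COLOR_BGR2HSV); m=cv2.inRange(h,(3,150,100),(17,255,255)); 
    n,l,st,ce=cv2.connectedComponentsWithStats(m); b=1+st[1:,4].argmax(); x,y,w,hh,a=st[b]; u=np.array([x+w/2,y+hh/2])
    d=np.array([(u[0]-K[0,2])/K[0,0],-(u[1]-K[1,2])/K[1,1],-1]); r=R.from_quat(s['ee_rot'])
    o=s['position']+r.apply(T[:3,3]); v=r.apply(T[:3,:3]@d); P=o+v*(z-o[2])/v[2]; q=P[:2]-p[:2]; c,sn=np.cos(p[2]),np.sin(p[2])
    print('wrist ball box',st[b].tolist(),'toy',round(c*q[0]+sn*q[1],1),round(-sn*q[0]+c*q[1],1)); return im
E
python3 - <<'E'
from path import *
wball(38);wball(31); gh(*[fin(s) for s in(152,156,160,164)])
E
```

```text
wrist ball box [209, 94, 139, 140, 15326] toy -87.7 -80.6
wrist ball box [223, 89, 140, 141, 15535] toy -89.1 -74.9
t 15.75 toy pos [-35.6 -81.2  30.1] j [ 0.31  0.4  -0.59  0.   -0.58 -2.16] F [-0.5  0.5 -0.1]
slide [ 1.2 -1.7  0.1] dr [-0.01  0.01  0.01]
slide [5.8 1.7 0.1] dr [-0.01  0.01  0.01]
slide [9.8 1.4 0.1] dr [-0.01  0.01  0.01]
slide [13.8  1.2  0.1] dr [-0.01  0.01  0.01]
```

Run:
```python
from path import *
wball(31); gh(((-35,-80,120),180),((-88,-80,120),180))
```

```text
wrist ball box [220, 91, 139, 140, 15299] toy -88.2 -76.4
t 15.8 toy pos [-35.3 -81.1  30.2] j [ 0.31  0.4  -0.59  0.   -0.58 -2.16] F [0.1 0.4 0.1]
slide [ -0.5   1.  -89.8] dr [-0.01  0.01  0.01]
slide [ 52.5   1.1 -89.9] dr [-0.01  0.01  0.01]
```

step_arm([
  {"slide":[-2,0,-15],"dr":[0,0,0],"jaw":0},
  {"slide":[-2,0,-35],"dr":[0,0,0],"jaw":0},
  {"slide":[-2,0,-60],"dr":[0,0,0],"jaw":0},
  {"slide":[0,1,-80],"dr":[0,0,0],"jaw":40},
  {"slide":[15,1,-90],"dr":[0,0,0],"jaw":85},
  {"slide":[30,1,-90],"dr":[0,0,0],"jaw":85},
  {"slide":[45,1,-90],"dr":[0,0,0],"jaw":85},
  {"slide":[52,1,-90],"dr":[0,0,0],"jaw":85},
])

```text
clock: 16.8
position: [427.7, 0.3, 119.5]
ee_rot: [0.139, 0.99, -0.001, -0.0]
contact_force: [0.5, 0.3, 0.0]
gripper_width: 85.2
grasp_force: 0.0
```

Run:
```python
from path import *
ic=wball(31); wball(31); im=optics.get_image('side'); gh(((-88,-80,50),180),((-88,-80,13),180))
a=cv2.resize(im[160:280,220:360],(490,420),interpolation=cv2.INTER_CUBIC); cv2.imwrite('pics/s8.png',np.hstack([a,cv2.copyMakeBorder(cv2.resize(ic,(310,232)),0,188,0,0,0)]))
```

```text
wrist ball box [243, 182, 79, 78, 4651] toy -85.6 -77.7
wrist ball box [243, 182, 79, 79, 4536] toy -85.5 -77.8
t 16.95 toy pos [-88.  -80.1 119.9] j [ 0.38  0.18 -0.61  0.   -0.78 -2.23] F [ 0.6 -0.7  0.1]
slide [ 0.1  0.2 69.9] dr [-0.01  0.01 -0.  ]
slide [1.000e-01 2.000e-01 1.069e+02] dr [-0.01  0.01 -0.  ]
```

View pics/s8.png

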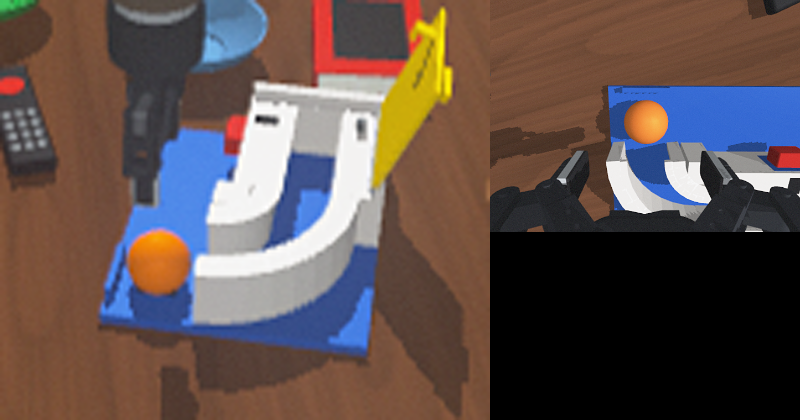

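The ball sits in the hollow (crop (158,262)), stable between two looks, and the cover is still open. Descending to grasp.

step_arm([
  {"slide":[-1,1,15],"dr":[0,0,0],"jaw":85},
  {"slide":[-1,1,35],"dr":[0,0,0],"jaw":85},
  {"slide":[-1,1,55],"dr":[0,0,0],"jaw":85},
  {"slide":[-1,1,72],"dr":[0,0,0],"jaw":85},
  {"slide":[-1,1,87],"dr":[0,0,0],"jaw":85},
  {"slide":[-1,1,98],"dr":[0,0,0],"jaw":85},
  {"slide":[-1,1,105],"dr":[0,0,0],"jaw":85},
  {"slide":[-1,1,106],"dr":[0,0,0],"jaw":85},
])

```text
clock: 17.95
position: [430.8, 0.7, 13.7]
ee_rot: [0.139, 0.99, -0.001, 0.0]
contact_force: [-0.6, -0.6, 0.1]
gripper_width: 84.8
grasp_force: 0.0
```

step_arm([
  {"slide":[0,0,0],"dr":[0,0,0],"jaw":65},
  {"slide":[0,0,0],"dr":[0,0,0],"jaw":58},
  {"slide":[0,0,0],"dr":[0,0,0],"jaw":52},
  {"slide":[0,0,0],"dr":[0,0,0],"jaw":46},
  {"slide":[0,0,0],"dr":[0,0,0],"jaw":46},
  {"slide":[0,0,0],"dr":[0,0,0],"jaw":46},
  {"slide":[0,0,0],"dr":[0,0,0],"jaw":46},
  {"slide":[0,0,0],"dr":[0,0,0],"jaw":46},
])

```text
clock: 18.95
position: [431.2, 0.8, 14.5]
ee_rot: [0.139, 0.99, -0.001, 0.001]
contact_force: [0.8, 0.2, 6.7]
gripper_width: 53.2
grasp_force: 62.1
```

step_arm([
  {"slide":[0,0,0],"dr":[0,0,0],"jaw":66},
  {"slide":[0,0,0],"dr":[0,0,0],"jaw":72},
  {"slide":[0,0,3],"dr":[0,0,0],"jaw":72},
  {"slide":[0,0,6],"dr":[0,0,0],"jaw":66},
  {"slide":[0,0,6],"dr":[0,0,0],"jaw":58},
  {"slide":[0,0,6],"dr":[0,0,0],"jaw":50},
  {"slide":[0,0,6],"dr":[0,0,0],"jaw":46},
  {"slide":[0,0,6],"dr":[0,0,0],"jaw":46},
])

```text
clock: 19.95
position: [430.8, 0.8, 8.1]
ee_rot: [0.139, 0.99, -0.001, 0.001]
contact_force: [0.1, 0.2, 1.0]
gripper_width: 53.6
grasp_force: 62.7
```

step_arm([
  {"slide":[0,0,0],"dr":[0,0,0],"jaw":46},
  {"slide":[0,0,0],"dr":[0,0,0],"jaw":46},
  {"slide":[0,0,0],"dr":[0,0,0],"jaw":46},
  {"slide":[0,0,-1],"dr":[0,0,0],"jaw":46},
  {"slide":[0,0,-2],"dr":[0,0,0],"jaw":46},
  {"slide":[0,0,-4],"dr":[0,0,0],"jaw":46},
  {"slide":[0,0,-6],"dr":[0,0,0],"jaw":46},
  {"slide":[0,0,-8],"dr":[0,0,0],"jaw":46},
])

```text
clock: 20.95
position: [430.8, 0.7, 16.2]
ee_rot: [0.139, 0.99, -0.001, 0.001]
contact_force: [0.3, 0.2, -1.1]
gripper_width: 53.8
grasp_force: 62.9
```

Run:
```python
from path import *
wball(38)
s=arm.read_state(); r=R.from_quat(s['ee_rot']); gh(); x=s['position']
for q in((428,0,120),(460,180,150),(505,367,150),(505,367,60)): print('slide',r.inv().apply(np.array(q)-x).round(1))
```

```text
wrist ball box [207, 235, 145, 148, 15255] toy -83.5 -78.5
t 21.0 toy pos [-86.4 -79.2  16.4] j [ 0.38  0.37 -0.72  0.   -0.48 -2.24] F [-0.3 -0.2  0.2]
slide [   2.4   -1.6 -103.6]
slide [  21.1  180.2 -133.8]
slide [  29.3  372.4 -134. ]
slide [ 29.5 372.4 -44. ]
```

step_arm([
  {"slide":[0,0,-10],"dr":[0,0,0],"jaw":46},
  {"slide":[0,0,-22],"dr":[0,0,0],"jaw":46},
  {"slide":[0,0,-36],"dr":[0,0,0],"jaw":46},
  {"slide":[0,0,-52],"dr":[0,0,0],"jaw":46},
  {"slide":[0,0,-70],"dr":[0,0,0],"jaw":46},
  {"slide":[0,0,-88],"dr":[0,0,0],"jaw":46},
  {"slide":[2,8,-104],"dr":[0,0,0],"jaw":46},
  {"slide":[4,20,-116],"dr":[0,0,0],"jaw":46},
])

```text
clock: 22.0
position: [432.4, 21.5, 133.5]
ee_rot: [0.139, 0.99, -0.0, 0.001]
contact_force: [0.7, 0.2, -0.1]
gripper_width: 53.4
grasp_force: 63.0
```

Run:
```python
from path import *
wball(140)
s=arm.read_state(); r=R.from_quat(s['ee_rot']); gh(); x=s['position']
for q in((505,367,140),(505,367,80),(505,367,20)): print('slide',r.inv().apply(np.array(q)-x).round(1))
```

```text
wrist ball box [207, 235, 145, 148, 15758] toy -77.7 -58.0
t 22.05 toy pos [-89.6 -57.1 134.8] j [ 0.43  0.16 -0.58  0.   -0.82 -2.28] F [0.8 2.  0.1]
slide [ 26.  350.4  -4.7]
slide [ 26.3 350.3  55.3]
slide [ 26.7 350.2 115.3]
```

Ball is held steady: its wrist-image box has not moved since the grasp. Carrying it to the bowl.

step_arm([
  {"slide":[1,15,-2],"dr":[0,0,0],"jaw":46},
  {"slide":[3,45,-5],"dr":[0,0,0],"jaw":46},
  {"slide":[6,90,-8],"dr":[0,0,0],"jaw":46},
  {"slide":[10,140,-8],"dr":[0,0,0],"jaw":46},
  {"slide":[14,190,-8],"dr":[0,0,0],"jaw":46},
  {"slide":[18,240,-8],"dr":[0,0,0],"jaw":46},
  {"slide":[22,285,-8],"dr":[0,0,0],"jaw":46},
  {"slide":[24,320,-6],"dr":[0,0,0],"jaw":46},
])

```text
clock: 23.05
position: [496.8, 338.0, 136.4]
ee_rot: [0.138, 0.99, -0.001, 0.0]
contact_force: [0.0, -0.3, -0.6]
gripper_width: 54.2
grasp_force: 63.1
```

Run:
```python
from path import *
s=arm.read_state(); r=R.from_quat(s['ee_rot']); x=s['position']; go()
for q in((505,367,120),(505,367,60),(505,367,20)): print('slide',r.inv().apply(np.array(q)-x).round(1))
i=optics.camera_info('wrist'); K=i['camera_matrix']; T=i['T_tool_cam']; im=optics.get_image('wrist')
# project predicted bowl rim and ball place onto the wrist picture
a=np.linspace(0,2*np.pi,40); P=np.c_[505+78*np.cos(a),367+78*np.sin(a),42+0*a]; P=r.inv().apply(P-x); c=(P-T[:3,3])@T[:3,:3]
uv=np.c_[K[0,0]*c[:,0]/-c[:,2]+K[0,2],K[1,1]*-c[:,1]/-c[:,2]+K[1,2]].astype(int)
for u in uv: cv2.circle(im,tuple(map(int,u)),2,(0,0,255),-1)
cv2.imwrite('pics/w9.png',im)
```

```text
t 23.05 toy pos [-115.5  263.1  136.4] j [ 0.87  0.43 -0.18  0.   -0.96 -2.72] F [ 0.  -0.3 -0.6]
slide [ 0.1 30.2 16.3]
slide [ 0.2 30.4 76.3]
slide [  0.2  30.5 116.3]
```

View pics/w9.png

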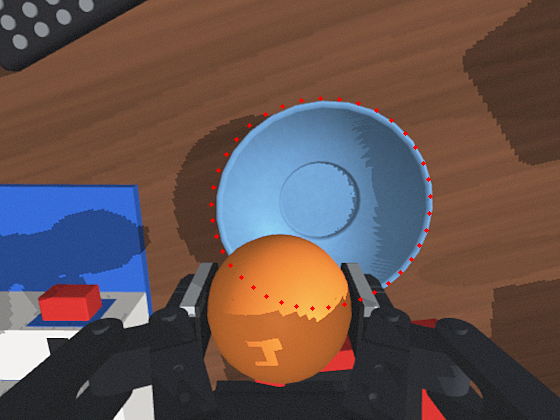

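The predicted rim (red dots) matches the blue bowl within ~3 px; the floor centre is at (319,200). The ball is firmly held at (280,310).

step_arm([
  {"slide":[0,12,2],"dr":[0,0,0],"jaw":46},
  {"slide":[0,24,6],"dr":[0,0,0],"jaw":46},
  {"slide":[0,32,14],"dr":[0,0,0],"jaw":46},
  {"slide":[0,32,30],"dr":[0,0,0],"jaw":46},
  {"slide":[0,32,50],"dr":[0,0,0],"jaw":46},
  {"slide":[0,32,70],"dr":[0,0,0],"jaw":46},
  {"slide":[0,32,88],"dr":[0,0,0],"jaw":46},
  {"slide":[0,32,100],"dr":[0,0,0],"jaw":46},
])

```text
clock: 24.1
position: [505.8, 365.3, 35.9]
ee_rot: [0.139, 0.99, -0.001, 0.0]
contact_force: [0.7, -0.1, -0.4]
gripper_width: 54.2
grasp_force: 63.1
```

step_arm([
  {"slide":[0,0,3],"dr":[0,0,0],"jaw":46},
  {"slide":[0,0,6],"dr":[0,0,0],"jaw":46},
  {"slide":[0,0,9],"dr":[0,0,0],"jaw":46},
  {"slide":[0,0,12],"dr":[0,0,0],"jaw":46},
  {"slide":[0,0,14],"dr":[0,0,0],"jaw":46},
  {"slide":[0,0,16],"dr":[0,0,0],"jaw":46},
  {"slide":[0,0,18],"dr":[0,0,0],"jaw":46},
  {"slide":[0,0,18],"dr":[0,0,0],"jaw":46},
])

```text
clock: 25.1
position: [506.1, 366.0, 19.3]
ee_rot: [0.139, 0.99, -0.001, 0.001]
contact_force: [-0.0, -0.2, -0.6]
gripper_width: 53.5
grasp_force: 63.1
```

step_arm([
  {"slide":[0,0,1],"dr":[0,0,0],"jaw":46},
  {"slide":[0,0,2],"dr":[0,0,0],"jaw":46},
  {"slide":[0,0,3],"dr":[0,0,0],"jaw":46},
  {"slide":[0,0,4],"dr":[0,0,0],"jaw":46},
  {"slide":[0,0,5],"dr":[0,0,0],"jaw":46},
  {"slide":[0,0,6],"dr":[0,0,0],"jaw":46},
  {"slide":[0,0,6],"dr":[0,0,0],"jaw":46},
  {"slide":[0,0,6],"dr":[0,0,0],"jaw":46},
])

```text
clock: 26.1
position: [506.2, 366.1, 13.5]
ee_rot: [0.139, 0.99, -0.001, 0.001]
contact_force: [-0.6, 0.7, 0.3]
gripper_width: 53.7
grasp_force: 63.1
```

step_arm([
  {"slide":[0,0,0.5],"dr":[0,0,0],"jaw":46},
  {"slide":[0,0,1],"dr":[0,0,0],"jaw":46},
  {"slide":[0,0,1.5],"dr":[0,0,0],"jaw":46},
  {"slide":[0,0,2],"dr":[0,0,0],"jaw":46},
  {"slide":[0,0,2.5],"dr":[0,0,0],"jaw":46},
  {"slide":[0,0,2.5],"dr":[0,0,0],"jaw":46},
  {"slide":[0,0,2.5],"dr":[0,0,0],"jaw":46},
  {"slide":[0,0,2.5],"dr":[0,0,0],"jaw":46},
])

```text
clock: 27.1
position: [506.2, 366.1, 11.1]
ee_rot: [0.139, 0.99, -0.001, 0.001]
contact_force: [-1.0, -0.7, 1.1]
gripper_width: 53.7
grasp_force: 63.1
```

step_arm([
  {"slide":[0,0,0.5],"dr":[0,0,0],"jaw":46},
  {"slide":[0,0,0.5],"dr":[0,0,0],"jaw":46},
  {"slide":[0,0,1],"dr":[0,0,0],"jaw":46},
  {"slide":[0,0,1],"dr":[0,0,0],"jaw":46},
  {"slide":[0,0,1.5],"dr":[0,0,0],"jaw":46},
  {"slide":[0,0,1.5],"dr":[0,0,0],"jaw":46},
  {"slide":[0,0,1.5],"dr":[0,0,0],"jaw":46},
  {"slide":[0,0,1.5],"dr":[0,0,0],"jaw":46},
])

```text
clock: 28.1
position: [506.5, 366.0, 10.9]
ee_rot: [0.139, 0.99, -0.001, 0.001]
contact_force: [-2.3, -1.6, 8.7]
gripper_width: 53.2
grasp_force: 63.6
```

Contact with the bowl's floor. I ease off, open a little and rise.

step_arm([
  {"slide":[0,0,-1],"dr":[0,0,0],"jaw":50},
  {"slide":[0,0,-1],"dr":[0,0,0],"jaw":54},
  {"slide":[0,0,-1],"dr":[0,0,0],"jaw":57},
  {"slide":[0,0,-1],"dr":[0,0,0],"jaw":60},
  {"slide":[0,0,-1.5],"dr":[0,0,0],"jaw":63},
  {"slide":[0,0,-2],"dr":[0,0,0],"jaw":65},
  {"slide":[0,0,-2],"dr":[0,0,0],"jaw":65},
  {"slide":[0,0,-2],"dr":[0,0,0],"jaw":65},
])

```text
clock: 29.1
position: [506.2, 366.1, 11.5]
ee_rot: [0.139, 0.99, -0.001, 0.001]
contact_force: [-0.5, 1.2, 0.1]
gripper_width: 65.3
grasp_force: 0.0
```

step_arm([
  {"slide":[0,0,-4],"dr":[0,0,0],"jaw":66},
  {"slide":[0,0,-10],"dr":[0,0,0],"jaw":68},
  {"slide":[0,0,-18],"dr":[0,0,0],"jaw":70},
  {"slide":[0,0,-28],"dr":[0,0,0],"jaw":75},
  {"slide":[0,0,-45],"dr":[0,0,0],"jaw":80},
  {"slide":[0,0,-70],"dr":[0,0,0],"jaw":85},
  {"slide":[0,0,-110],"dr":[0,0,0],"jaw":85},
  {"slide":[-10,-20,-150],"dr":[0,0,0],"jaw":85},
])

```text
clock: 30.1
position: [510.2, 345.1, 163.8]
ee_rot: [0.138, 0.99, -0.0, 0.001]
contact_force: [-0.1, 0.4, -0.2]
gripper_width: 84.9
grasp_force: 0.0
```

Run:
```python
from path import *
go(); im=optics.get_image('side'); ic=optics.get_image('wrist')
a=cv2.resize(im[100:280,200:410],(490,420),interpolation=cv2.INTER_CUBIC); cv2.imwrite('pics/s10.png',np.hstack([a,cv2.copyMakeBorder(cv2.resize(ic,(310,232)),0,188,0,0,0)]))
```

```text
t 30.1 toy pos [-104.6  273.6  163.8] j [ 0.86  0.42 -0.11  0.   -1.04 -2.71] F [-0.1  0.4 -0.2]
```

View pics/s10.png

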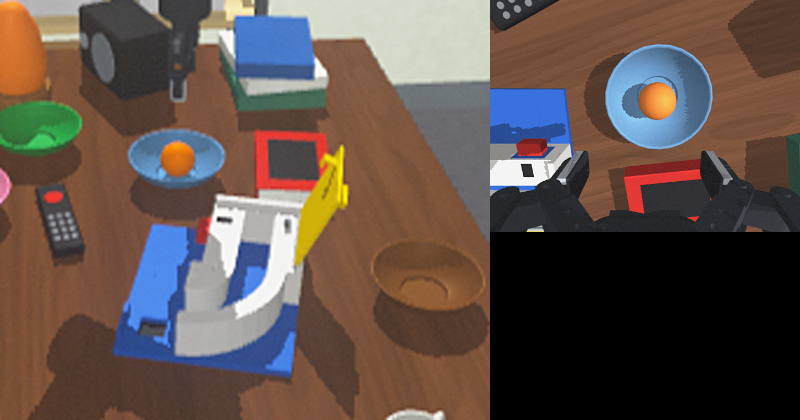

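The ball rests in the blue bowl (crop (178,160)), the cover is open, everything else is in place and the arm is clear.

```bash
python3 -c "
from bench import arm; print(arm.job_done())"
```

```text
the job is handed in; nothing more can be done
None
```

The orange ball is in the blue bowl and the cover is open; in the last side and wrist pictures nothing else in view looked disturbed (the candle and part of the mug were out of view), and I handed the job in at about 30 s, with the result not reported back.

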